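# Set a covered button in the bench press and hold the ram down

## Robot

A 6-joint arm with a two-finger parallel gripper is mounted at the origin on the work surface. World frame = base frame: x ahead of the robot, y to its left, z up, the work surface at z = 0. Lengths are in m, angles in rad, forces in N, time in s.
With the tool pointing down it reaches from about 0.35 to 0.85 m from the base axis. Payload 8.1 kg.
Tool frame: the origin (TCP) lies midway between the tips of the shut fingers; the grasp point (between the pads) lies 19 mm behind it; z points along the fingers, y is the line along which they close (so a half turn about z gives the same grasp; the last joint's range is limited). The gripper opens to 93 mm and grips with 3 to 60 N. Pads are 15 mm wide; open, the fingers measure 128 mm over their backs; the gripper's body (75 mm by 188 mm) begins 65 mm behind the grasp point.
Start: joints at [-1.237, 0.13, 1.488, -0, 1.523, -0.085], TCP at [0.244, -0.548, 0.219] pointing down, gripper open.
Joint ranges: [-2.96, 2.96], [-0.89, 2.26], [0.02, 2.5], [-1.34, 4.48], [0, 2.73], [-2.66, 2.66]. Speed limits (rad/s): [2.39, 2.39, 2.79, 3.14, 3.14, 3.14].

## Interface

Orientations are given as a rotation vector (axis times angle).
In Python, from bench import get_obs, read_camera, calibration, sign_off gives the robot as it stands.
- The arm moves only by the tool carry_out, never from a script. Its argument "increments" is a list of rows, each an object with "dp": the shift along the tool's x, y, z as a fraction of full scale, a list of three; "angular": the turn, a rotation vector about the tool's x, y, z as a fraction of full scale, a list of three. In form: [{"dp": [x, y, z], "angular": [rx, ry, rz]}, ...]. A call has 1 to 20 rows; each row shifts and turns the commanded pose from where the row before left it, along the tool's axes as they then stand; what a row does not reach is not made up. Full scale, the value 1, is 0.03 m for a shift and pi/2 rad for a turn. A row lasts 1/12 s, in which the tool goes at most 41.7 mm and 7.16 degrees, less where a joint would pass 70% of its speed; a pose out of reach is approached as far as the arm can. A call with a number of a shift or a turn outside -1 to 1 is refused whole. A call with a gripper value outside its range is refused whole. "hand" is the opening, from 0 (shut) to 1 (fully open), set as the call begins (left out, the last holds). The fingers move at their own pace and stop on an object; "newtons" is the grip in N (left out, the last holds). Time passes only in rows, so rows that do not move let the fingers close. It gives the time, the measured TCP pose, the force, the opening and the grip force at its end, in the units of the state.
- get_obs(): the state, without advancing time (a new reading comes with each control period).
- read_camera(name): name is "scene" or "side" or "wrist"; returns the picture (384x512x3 uint8, blue, green, red); there is no depth.
- calibration(name): a dict with "fx", "fy", "cx", "cy" (pixels), "D" ([k1, k2, p1, p2, k3] as OpenCV has them; the pictures are not rectified), "R" (3x3) and "t" (3): a world point X has camera coordinates R X + t. Camera axes: x right, y down, z forward; pixel columns grow to the right and rows downward; lengths in m; the calibration is good to about 2 mm. A picture is of the moment at which its call begins: read the wrist's pose just before it. calibration takes no time and is no camera call; for the wrist camera it gives the pose at the moment of the call.
- sign_off(): hands the job in; it is judged then, once.
The state is a dict: "t": time; "q": joint angles; "dq": joint speeds; "effort": joint torques, N m; "ee_pos": TCP position; "ee_rot": TCP orientation; "ft_force": force on the tool from outside, world axes, zero at the start; "moment": the same for the moment, N m; "opening": opening from 0.0 (shut) to 1.0 (fully open); "gripper_force": force on a finger pad.
Only numpy, scipy, OpenCV 4.12 (cv2) and the standard library are available. Lean on these libraries where they do the work, as an engineer would, in place of code of your own. Each camera call takes 0.05 s, during which the arm holds its last target. There are 200 camera calls.

## Task

Take the red button from the cork board and set it flat side down in the round pocket of the press's pulled-out shuttle, let go of it, and then slide the shuttle fully home under the ram. Then press the black palm knob straight down 20 mm, until the head's top edge stands in the middle of the green band on the stem (never down into the red band), and finish while still holding it pressed there. Leave the other buttons, the thread spool and the bead jar where they are.

Things in the scene. Friction and masses are not known exactly. Their poses are not given: they have to be found in the camera images.
- press: Dark blue-grey button press, fixed. Origin on the counter (z 0) under the vertical ram axis. Base plate 14 mm thick, x +-55 mm, y -255 to +110 mm. Column at its y +55 to +91 mm; head 50 mm wide in x from the column to y -29 mm, underside 75, top 100 mm above the counter. The shuttle comes out at its open -y side between two steel guide strips (x +-31 to 39 mm, top at 24 mm).
- shuttle (a joint): Aluminium sliding die plate in the press base, in m: 0 = fully home, pocket exactly under the ram (hard stop); grows as it is pulled out along the press's own -y, up to 0.13. Starts 0.10 to 0.13 out; slides with about 2 N friction, stays where left. Top 28 mm above the counter: 60 x 60 mm plate around the pocket, then a 40 mm wide tongue towards -y that carries the peg.
- die (a point): Centre of the floor of the round pocket in the shuttle: floor 23 mm above the counter, pocket 38 mm across and 5 mm deep with a chamfered mouth. Moves with the shuttle.
- shuttle_peg (a point): Top centre of the black upright peg on the shuttle, by which it is moved: 16 mm thick, 32 mm tall, top 60 mm above the counter, 100 mm from the pocket centre towards the press's -y. Moves with the shuttle.
- ram (a joint): Downward travel of the spring ram in m: 0 = up (at rest), grows as the palm knob is pressed, hard stop at 0.03. Return spring 2.4 N plus 0.2 N/mm. The rubber foot meets a seated button at 12 mm and then gives on its own spring, 1.8 N plus 0.6 N/mm: about 12 N on the knob holds 20 mm. Springs up when let go.
- ram_top (a point): Centre of the flat top of the black palm knob, 48 mm across, 22 mm thick, 156 mm above the counter when up. Moves with the ram. Stem under it, from the head up: bare steel 17 mm, green band 6 mm, red band 11 mm; they sink into the head as the ram goes down (the head's top edge is in the green at 17 to 23 mm).
- foot: Round rubber pressing foot under the ram, 26 mm across, 12 mm thick; origin at the centre of its underside, 51 mm above the counter when up. Spring-mounted in the ram.
- board: Thin cork board, 210 x 65 x 6 mm, fixed on the counter; origin at the centre of its underside, x along its length. The three buttons stand on it in a row along its x, about 65 mm apart, in any order.
- button_red: Red covered button, loose, 30 g: round, 34 mm across, 16 mm high, straight side up to 12.5 mm, then bevelled to a flat top 27 mm across. Origin at the centre of its flat underside, z up. Standing on the cork board.
- button_blue: Blue button, same shape, stays on the board.
- button_yellow: Yellow button, same shape, stays on the board.
- spool: Thread spool standing on the counter, green with wooden flanges, 38 mm across, 44 mm high; origin under its centre.
- bead_jar: Pink bead jar with brass cap, 54 mm across, 65 mm high; origin under its centre.
There are look-alikes about, which are no part of the job. Of the things that look like the button_red, the larger one is meant.

How it is judged:
On the way, in this order (a step that is already met when the one before it is completed fails the run):
1. the red button lies flat in the pocket of the pulled-out shuttle (more than 60 mm out), let go (horizontal distance between button_red and die below 0.004 m and distance between button_red and die below 0.005 m and angle between button_red's own z axis and vertical below 0.1 rad and contact force between the fingers and button_red below 0.05 N and value of joint shuttle above 0.06 m), for 0.2 s.
2. the shuttle is home (within 4 mm) with the button seated, the ram still up (less than 5 mm down) (value of joint shuttle below 0.004 m and distance between button_red and die below 0.005 m and value of joint ram below 0.005 m), for 0.2 s.
At the end, for the whole second after the job is handed in: Fingers still hold the ram down 17 to 23 mm, at rest, pushing over 4 N; its foot presses the red button over 3 N; shuttle within 4 mm of home, red button flat and within 5 mm of pocket centre, untouched by fingers; blue and yellow buttons moved under 15 mm, spool and jar under 20 mm (value of joint ram between 0.017 and 0.023 m and velocity of joint ram between -0.01 and 0.01 m/s and contact force between the fingers and anything else above 4 N and contact force between foot and button_red above 3 N and contact force between the fingers and button_red below 0.05 N and value of joint shuttle below 0.004 m and distance between button_red and die below 0.005 m and angle between button_red's own z axis and vertical below 0.1 rad and distance of each of button_blue, button_yellow from where it was at the start of the episode below 0.015 m and distance of each of spool, bead_jar from where it was at the start of the episode below 0.02 m); the arm keeps its last pose, push and grip.
It fails at once if the ram is pressed well into the red band (more than 26 mm down) (value of joint ram above 0.026 m).
It fails at once if another button, the spool or the jar is disturbed (distance of any of button_blue, button_yellow from where it was at the start of the episode above 0.015 m or distance of any of spool, bead_jar from where it was at the start of the episode above 0.02 m).
It also fails if it takes over 69 s, if anything falls off the work surface, if the arm or the gripper's body presses on something with over 40 N, if the wrist force passes 120 N, or if a joint passes its speed limit or range.

## Working session

There is one attempt and no reset: what is moved stays moved. The work goes in short steps, Python scripts to look and compute and a tool call to move; the robot and the scene stay as the last step left them, time stands still between calls to the robot, and variables do not carry over. Pictures are saved under pics/ and viewed, at most 10 in all, crops included, and the job is handed in when it is done.

Besides the shell and the picture viewer there is one more tool, called as name(argument=value, ...), one argument or row to a line, values as JSON. carry_out: Moves the arm, as the interface text tells. Its arguments: {"type":"object","properties":{"increments":{"type":"array","items":{"type":"object","properties":{"dp":{"type":"array","items":{"type":"number","minimum":-1,"maximum":1}},"angular":{"type":"array","items":{"type":"number","minimum":-1,"maximum":1}}}}},"hand":{"type":"number"},"newtons":{"type":"number"}},"required":["increments"]}

```bash
mkdir -p pics
cat > h.py <<'E'
import numpy as np, cv2
from bench import *
def K(c): return np.array([[c['fx'],0,c['cx']],[0,c['fy'],c['cy']],[0,0,1.]])
def ray(c,uv):
    p=cv2.undistortPoints(np.array([[uv]],float),K(c),np.array(c['D'],float))[0,0]
    R=np.array(c['R']);t=np.array(c['t'])
    return -R.T@t, R.T@np.array([p[0],p[1],1.])
def onz(c,uv,z):
    o,d=ray(c,uv); return o+d*(z-o[2])/d[2]
def proj(c,X):
    return cv2.projectPoints(np.array([X],float),cv2.Rodrigues(np.array(c['R'],float))[0],np.array(c['t'],float),K(c),np.array(c['D'],float))[0][0,0]
E
python3 - <<'E'
from h import *
for n in ("scene","side","wrist"):
    c=calibration(n); im=read_camera(n); cv2.imwrite(f"pics/{n}0.png",im)
    print(n,-np.array(c['R']).T@np.array(c['t']),np.array(c['R'])[2],c['fx'])
o=get_obs(); print(o['t'],o['ee_pos'],o['ee_rot'],o['opening'])
a=cv2.imread('pics/scene0.png');b=cv2.imread('pics/side0.png');
E
```

```text
scene [1.21073976 0.06514285 0.59733996] [-0.80163019 -0.23088588 -0.55143517] 374.902354586281
side [ 0.37092058 -0.81692163  0.76034173] [ 0.17446276  0.73178189 -0.65883079] 485.2261117617435
wrist [ 0.30545303 -0.51983901  0.38418213] [-0.2213686  -0.09647708 -0.97040616] 304.67563747799744
0.15 [ 0.24386291 -0.54770926  0.2178065 ] [-3.07153207e+00 -6.52711377e-01  3.05092528e-04] 1.0005511047434625
```

View pics/scene0.png

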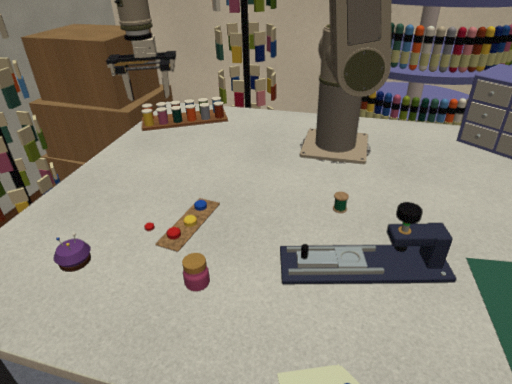

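View pics/side0.png

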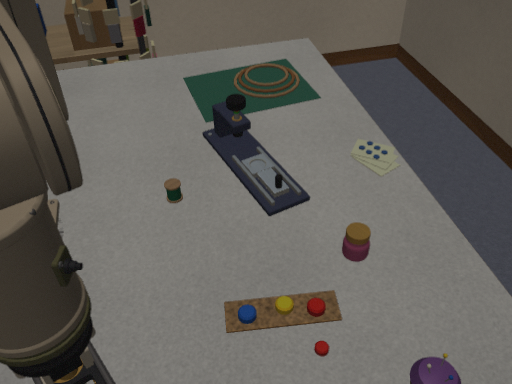

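The scene view shows the large red button on the board at (174,233). The small look-alike is at (150,226), the jar at (196,272), the peg at (305,250) and the knob at (409,213). In the side view, red is at (317,306), the peg at (278,178), the pocket at about (258,163) and the knob at (236,101).

Run:
```python
from h import *
side=cv2.imread('pics/side0.png');sc=cv2.imread('pics/scene0.png')
cs,cc=calibration('side'),calibration('scene')
def blobs(im,lo,hi,amin=25):
    h=cv2.cvtColor(im,cv2.COLOR_BGR2HSV);m=cv2.inRange(h,np.array(lo),np.array(hi))
    n,l,s,c=cv2.connectedComponentsWithStats(m)
    return [(c[i].round(1),s[i]) for i in range(1,n) if s[i,4]>amin]
R={'red':((0,200,90),(6,255,255)),'blue':((105,180,80),(125,255,255)),'yel':((24,180,120),(32,255,255))}
for k,v in R.items():
    for n,im,c in(('side',side,cs),('scene',sc,cc)):
        for p,s in blobs(im,*v): print(k,n,p,s,onz(c,p,.006+.010).round(4))
# dark knob/peg in side
for n,im,c,boxes in(('side',side,cs,[(222,92,248,112),(270,170,288,192)]),('scene',sc,cc,[(394,202,424,226),(298,242,312,260)])):
    for b,z in zip(boxes,(.145,.05)):
        roi=im[b[1]:b[3],b[0]:b[2]].max(2); ys,xs=np.where(roi<45)
        p=(xs.mean()+b[0],ys.mean()+b[1]);print(n,b,p,xs.min()+b[0],xs.max()+b[0],ys.min()+b[1],ys.max()+b[1],onz(c,p,z).round(4))
a=cv2.resize(side[85:215,190:320],None,fx=4.5,fy=4.5,interpolation=cv2.INTER_CUBIC)
cv2.imwrite('pics/crop1.png',a)
```

```text
red side [315.9 305.3] [308 298  17  15 197] [ 0.5875 -0.3303  0.016 ]
red side [321.2 347. ] [315 341  13  13 132] [ 0.5682 -0.4126  0.016 ]
red scene [148.7 226.2] [145 224   8   6  36] [ 0.5824 -0.4025  0.016 ]
red scene [173.3 232.6] [167 228  13  11 103] [ 0.5901 -0.3312  0.016 ]
blue side [246.4 312.4] [238 305  17  15 198] [ 0.4614 -0.3121  0.016 ]
blue scene [200.1 204.6] [195 201  11   9  74] [ 0.4651 -0.3132  0.016 ]
yel side [283.9 302.2] [277 296  15  13 156] [ 0.5331 -0.3085  0.016 ]
side (222, 92, 248, 112) (np.float64(235.4224422442244), np.float64(102.33993399339934)) 226 245 94 111 [0.5568 0.1906 0.145 ]
side (270, 170, 288, 192) (np.float64(278.2826086956522), np.float64(180.48913043478262)) 275 282 174 187 [ 0.6074 -0.0115  0.05  ]
scene (394, 202, 424, 226) (np.float64(408.79901960784315), np.float64(212.68872549019608)) 397 421 203 223 [0.5575 0.1885 0.145 ]
scene (298, 242, 312, 260) (np.float64(304.1081081081081), np.float64(251.01351351351352)) 301 307 245 257 [ 0.6146 -0.0084  0.05  ]
```

View pics/crop1.png

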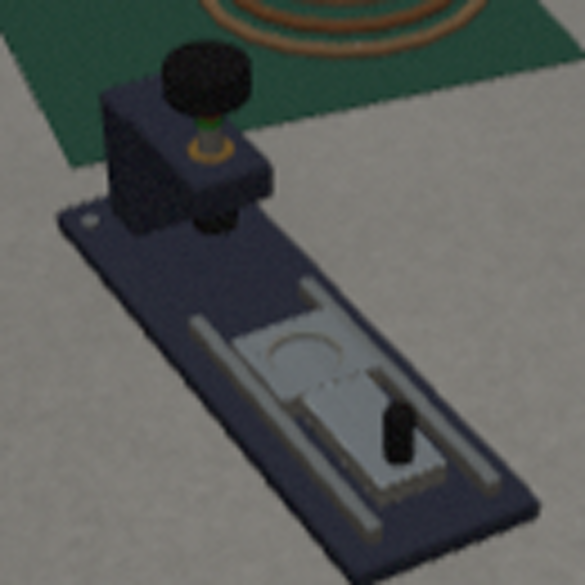

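Crop: pocket centre is at about side pixel (258,163), peg top at (279,176), and the guides are visible. Estimates are ram (0.557,0.190), peg (0.610,-0.010) and red button (0.588,-0.331). Next I move above the red button for a close look.

carry_out(
  increments=[
    {"angular":[0,0,0.06]},
    {"angular":[0,0,0.06]},
    {"angular":[0,0,0.06]},
    {"angular":[0,0,0.06]},
    {"angular":[0,0,0.06]},
    {"angular":[0,0,0.06]},
    {},
    {},
  ],
  hand=0.7,
  newtons=10,
)

```text
invalid input at $.increments[0]: expected keys dp, angular
```

carry_out(
  increments=[
    {"dp":[0.57,-0.49,0.13]},
    {"dp":[0.57,-0.49,0.13]},
    {"dp":[0.57,-0.49,0.13]},
    {"dp":[0.57,-0.49,0.13]},
    {"dp":[0.57,-0.49,0.13]},
    {"dp":[0.57,-0.49,0.13]},
    {"dp":[0.57,-0.49,0.13]},
    {"dp":[0.57,-0.49,0.13]},
    {"dp":[0.57,-0.49,0.13]},
    {"dp":[0.57,-0.49,0.13]},
    {"dp":[0.57,-0.49,0.13]},
    {"dp":[0.57,-0.49,0.13]},
    {"dp":[0.57,-0.49,0.13]},
    {"dp":[0.57,-0.49,0.13]},
    {"dp":[0.57,-0.49,0.13]},
    {"dp":[0.57,-0.49,0.13]},
    {"dp":[0.57,-0.49,0.13]},
    {"dp":[0.57,-0.49,0.13]},
    {},
    {},
  ],
)

```text
invalid input at $.increments[0]: expected keys dp, angular
```

```bash
cat >> h.py <<'E'
from scipy.spatial.transform import Rotation as Ro
def delta(X,yaw=None):
    "tool-frame shift (full-scale units) to world X, and turn to yaw (deg) of tool x"
    o=get_obs(); R=Ro.from_rotvec(o['ee_rot']).as_matrix()
    y=np.degrees(np.arctan2(R[1,0],R[0,0])); print('pos',np.round(o['ee_pos'],4),'yaw',y.round(2),'z',R[:,2].round(3),'t',o['t'],'F',np.round(o['ft_force'],2),'op',round(o['opening'],3))
    if yaw is not None:
        print(' turn z units',((y-yaw)/90).round(4))
        Rt=Ro.from_rotvec(np.array([0,0,np.radians(yaw-y)])).as_matrix()@R
        print(' shift units after turn',(Rt.T@(np.array(X)-o['ee_pos'])/.03).round(3))
    print(' shift units now',(R.T@(np.array(X)-o['ee_pos'])/.03).round(3))
def redblob(im,amin=300):
    h=cv2.cvtColor(im,cv2.COLOR_BGR2HSV);m=cv2.inRange(h,np.array((0,190,70)),np.array((6,255,255)))|cv2.inRange(h,np.array((175,190,70)),np.array((180,255,255)))
    n,l,s,c=cv2.connectedComponentsWithStats(m)
    return [(c[i].round(1),s[i]) for i in range(1,n) if s[i,4]>amin]
E
python3 - <<'E'
from h import *
c=calibration('wrist'); im=read_camera('wrist'); cv2.imwrite('pics/w1.png',im)
for p,s in redblob(im,100): print(p,s,onz(c,p,.018))
delta([.588,-.331,.15])
E
```

```text
pos [ 0.2439 -0.5478  0.218 ] yaw 24.0 z [-0.     0.001 -1.   ] t 0.2 F [-1.19  0.11  0.3 ] op 0.998
 shift units now [13.417 -1.934  2.269]
```

View pics/w1.png

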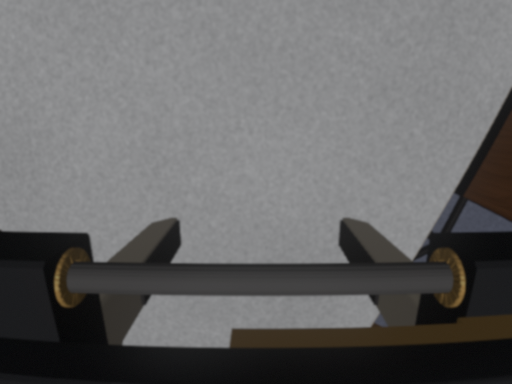

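The calls were refused because both keys are required, so nothing moved. The picture shows only the fingertips at (180,225) and (340,225) over bare counter. I'll resend with both keys.

carry_out(
  increments=[
    {"dp":[0,0,0],"angular":[0,0,0.06]},
    {"dp":[0,0,0],"angular":[0,0,0.06]},
    {"dp":[0,0,0],"angular":[0,0,0.06]},
    {"dp":[0,0,0],"angular":[0,0,0.06]},
    {"dp":[0,0,0],"angular":[0,0,0.06]},
    {"dp":[0,0,0],"angular":[0,0,0.06]},
    {"dp":[0,0,0],"angular":[0,0,0]},
  ],
  hand=0.7,
  newtons=10,
)

```text
t: 0.78
ee_pos: [0.244, -0.548, 0.2184]
ee_rot: [-3.132, 0.237, 0.0]
ft_force: [0.1, -0.5, 0.2]
opening: 0.702
gripper_force: 0.0
```

carry_out(
  increments=[
    {"dp":[0.57,-0.49,0.13],"angular":[0,0,0]},
    {"dp":[0.57,-0.49,0.13],"angular":[0,0,0]},
    {"dp":[0.57,-0.49,0.13],"angular":[0,0,0]},
    {"dp":[0.57,-0.49,0.13],"angular":[0,0,0]},
    {"dp":[0.57,-0.49,0.13],"angular":[0,0,0]},
    {"dp":[0.57,-0.49,0.13],"angular":[0,0,0]},
    {"dp":[0.57,-0.49,0.13],"angular":[0,0,0]},
    {"dp":[0.57,-0.49,0.13],"angular":[0,0,0]},
    {"dp":[0.57,-0.49,0.13],"angular":[0,0,0]},
    {"dp":[0.57,-0.49,0.13],"angular":[0,0,0]},
    {"dp":[0.57,-0.49,0.13],"angular":[0,0,0]},
    {"dp":[0.57,-0.49,0.13],"angular":[0,0,0]},
    {"dp":[0.57,-0.49,0.13],"angular":[0,0,0]},
    {"dp":[0.57,-0.49,0.13],"angular":[0,0,0]},
    {"dp":[0.57,-0.49,0.13],"angular":[0,0,0]},
    {"dp":[0.57,-0.49,0.13],"angular":[0,0,0]},
    {"dp":[0.57,-0.49,0.13],"angular":[0,0,0]},
    {"dp":[0.57,-0.49,0.13],"angular":[0,0,0]},
    {"dp":[0,0,0],"angular":[0,0,0]},
    {"dp":[0,0,0],"angular":[0,0,0]},
  ],
)

```text
t: 2.45
ee_pos: [0.5876, -0.3303, 0.1476]
ee_rot: [-3.133, 0.223, 0.002]
ft_force: [-0.1, 0.6, 0.5]
opening: 0.699
gripper_force: 0.0
```

Run:
```python
from h import *
c=calibration('wrist'); im=read_camera('wrist'); cv2.imwrite('pics/w2.png',im)
for p,s in redblob(im,100): print(p,s,onz(c,p,.018))
delta([.588,-.331,.15])
```

```text
pos [ 0.587  -0.3312  0.148 ] yaw -8.23 z [-0.001  0.    -1.   ] t 2.5 F [ 0.19  1.08 -0.19] op 0.697
 shift units now [ 0.032 -0.011 -0.067]
```

View pics/w2.png

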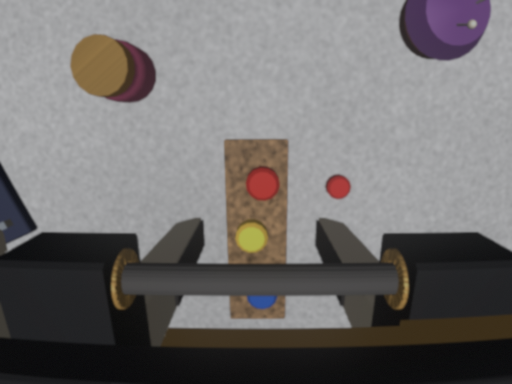

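The wrist view shows the red button at (263,183), yellow at (251,237), the look-alike at (338,187) and the jar at upper left. The red mask needs to be looser.

```bash
sed -i 's/(0,190,70)/(0,150,70)/;s/(175,190,70)/(172,150,70)/' h.py
python3 - <<'E'
from h import *
c=calibration('wrist'); im=cv2.imread('pics/w2.png')
for p,s in redblob(im,100): print(p,s,onz(c,p,.018))
h=cv2.cvtColor(im,cv2.COLOR_BGR2HSV); print(h[183,263],c['fx'])
# board edges: angle
print('board', [onz(c,p,.006).round(4) for p in ((226,141),(287,140),(231,318),(286,317))])
delta([.588,-.331,.07])
E
```

```text
[262.1 183.5] [246 167  33  33 842] [ 0.58679316 -0.33262996  0.018     ]
[337.9 186.6] [328 177  21  20 339] [ 0.57282022 -0.40757869  0.018     ]
[  1 170 168] 304.67563747799744
board [array([ 0.6327, -0.3026,  0.006 ]), array([ 0.6249, -0.3634,  0.006 ]), array([ 0.4276, -0.273 ,  0.006 ]), array([ 0.4198, -0.3376,  0.006 ])]
pos [ 0.587  -0.3312  0.148 ] yaw -8.23 z [-0.001  0.    -1.   ] t 2.5 F [ 0.19  1.08 -0.19] op 0.697
 shift units now [ 0.034 -0.011  2.6  ]
```

carry_out(
  increments=[
    {"dp":[0,0.02,0.5],"angular":[0,0,0]},
    {"dp":[0,0.02,0.5],"angular":[0,0,0]},
    {"dp":[0,0,0.5],"angular":[0,0,0]},
    {"dp":[0,0,0.5],"angular":[0,0,0]},
    {"dp":[0,0,0.5],"angular":[0,0,0]},
    {"dp":[0,0,0.5],"angular":[0,0,0]},
    {"dp":[0,0,0.5],"angular":[0,0,0]},
    {"dp":[0,0,0.5],"angular":[0,0,0]},
    {"dp":[0,0,0.25],"angular":[0,0,0]},
    {"dp":[0,0,0.25],"angular":[0,0,0]},
    {"dp":[0,0,0],"angular":[0,0,0]},
    {"dp":[0,0,0],"angular":[0,0,0]},
  ],
)

```text
t: 3.5
ee_pos: [0.587, -0.3325, 0.0133]
ee_rot: [-3.133, 0.23, 0.0]
ft_force: [0.5, -0.3, 0.6]
opening: 0.698
gripper_force: 0.0
```

carry_out(
  increments=[
    {"dp":[0,0,0],"angular":[0,0,0]},
    {"dp":[0,0,0],"angular":[0,0,0]},
    {"dp":[0,0,0],"angular":[0,0,0]},
    {"dp":[0,0,0],"angular":[0,0,0]},
    {"dp":[0,0,0],"angular":[0,0,0]},
    {"dp":[0,0,0],"angular":[0,0,0]},
    {"dp":[0,0,0],"angular":[0,0,0]},
    {"dp":[0,0,0],"angular":[0,0,0]},
  ],
  hand=0.2,
  newtons=10,
)

```text
t: 4.17
ee_pos: [0.5872, -0.3327, 0.0138]
ee_rot: [3.133, -0.23, 0.001]
ft_force: [-0.3, 0.6, 2.5]
opening: 0.355
gripper_force: 10.0
```

carry_out(
  increments=[
    {"dp":[0,0,-0.3],"angular":[0,0,0]},
    {"dp":[0,0,-0.6],"angular":[0,0,0]},
    {"dp":[0,0,-0.8],"angular":[0,0,0]},
    {"dp":[0,0,-0.8],"angular":[0,0,0]},
    {"dp":[0,0,-0.8],"angular":[0,0,0]},
    {"dp":[0,0,-0.8],"angular":[0,0,0]},
    {"dp":[0,0,-0.7],"angular":[0,0,0]},
    {"dp":[0,0,-0.4],"angular":[0,0,0]},
    {"dp":[0,0,0],"angular":[0,0,0]},
  ],
)

```text
t: 4.92
ee_pos: [0.5887, -0.3337, 0.1739]
ee_rot: [3.13, -0.23, 0.008]
ft_force: [1.3, 0.0, -0.4]
opening: 0.357
gripper_force: 10.0
```

carry_out(
  increments=[
    {"dp":[0,0,0],"angular":[0,0,-0.07]},
    {"dp":[0,0,0],"angular":[0,0,-0.07]},
    {"dp":[0,0,0],"angular":[0,0,-0.07]},
    {"dp":[0,0,0],"angular":[0,0,-0.07]},
    {"dp":[0,0,0],"angular":[0,0,-0.07]},
    {"dp":[0,0,0],"angular":[0,0,-0.07]},
    {"dp":[0,0,0],"angular":[0,0,-0.07]},
    {"dp":[0,0,0],"angular":[0,0,-0.07]},
    {"dp":[0,0,0],"angular":[0,0,-0.07]},
    {"dp":[0,0,0],"angular":[0,0,-0.07]},
    {"dp":[0,0,0],"angular":[0,0,-0.07]},
    {"dp":[0,0,0],"angular":[0,0,-0.07]},
    {"dp":[0,0,0],"angular":[0,0,-0.07]},
    {"dp":[0,0,0],"angular":[0,0,-0.07]},
    {"dp":[0,0,0],"angular":[0,0,-0.07]},
    {"dp":[0,0,0],"angular":[0,0,-0.07]},
    {"dp":[0,0,0],"angular":[0,0,-0.07]},
    {"dp":[0,0,0],"angular":[0,0,-0.06]},
    {"dp":[0,0,0],"angular":[0,0,0]},
  ],
)

```text
t: 6.5
ee_pos: [0.5862, -0.332, 0.1672]
ee_rot: [-1.925, -2.479, 0.0]
ft_force: [1.0, -0.6, -0.0]
opening: 0.356
gripper_force: 10.0
```

Run:
```python
from h import *
delta([.605,-.01,.175],104.5)
```

```text
pos [ 0.5862 -0.332   0.1672] yaw 104.35 z [-0.003  0.002 -1.   ] t 6.5 F [ 1.   -0.61 -0.01] op 0.356
 turn z units -0.0017
 shift units after turn [10.235  3.295 -0.243]
 shift units now [10.243  3.269 -0.243]
```

carry_out(
  increments=[
    {"dp":[0.3,0.1,-0.01],"angular":[0,0,0]},
    {"dp":[0.6,0.2,-0.02],"angular":[0,0,0]},
    {"dp":[0.6,0.2,-0.02],"angular":[0,0,0]},
    {"dp":[0.6,0.2,-0.02],"angular":[0,0,0]},
    {"dp":[0.6,0.2,-0.02],"angular":[0,0,0]},
    {"dp":[0.6,0.2,-0.02],"angular":[0,0,0]},
    {"dp":[0.6,0.2,-0.02],"angular":[0,0,0]},
    {"dp":[0.6,0.2,-0.02],"angular":[0,0,0]},
    {"dp":[0.6,0.2,-0.02],"angular":[0,0,0]},
    {"dp":[0.6,0.2,-0.02],"angular":[0,0,0]},
    {"dp":[0.6,0.2,-0.02],"angular":[0,0,0]},
    {"dp":[0.6,0.2,-0.02],"angular":[0,0,0]},
    {"dp":[0.6,0.2,-0.02],"angular":[0,0,0]},
    {"dp":[0.6,0.2,-0.02],"angular":[0,0,0]},
    {"dp":[0.6,0.2,-0.02],"angular":[0,0,0]},
    {"dp":[0.6,0.2,-0.02],"angular":[0,0,0]},
    {"dp":[0.6,0.2,0],"angular":[0,0,0]},
    {"dp":[0.3,0.1,0],"angular":[0,0,0]},
    {"dp":[0,0,0],"angular":[0,0,0]},
    {"dp":[0,0,0],"angular":[0,0,0]},
  ],
)

```text
t: 8.17
ee_pos: [0.6111, -0.0107, 0.1784]
ee_rot: [-1.932, -2.477, 0.001]
ft_force: [-0.2, 0.1, 0.0]
opening: 0.356
gripper_force: 10.0
```

Run:
```python
from h import *
import json
c=calibration('wrist'); im=read_camera('wrist'); cv2.imwrite('pics/w3.png',im)
json.dump({k:np.array(v).tolist() for k,v in c.items()},open('w3.json','w'))
delta([.605,-.01,.175],104.5)
for X in([.557,.19,.156],[.61,-.01,.06],[.582,.09,.028]): print(proj(c,X))
print(proj(calibration('wrist'),get_obs()['ee_pos']))
cv2.imwrite('pics/w3b.png',cv2.resize(im,(800,600),interpolation=cv2.INTER_CUBIC))
```

```text
pos [ 0.6112 -0.0113  0.1784] yaw 104.05 z [-0.001 -0.    -1.   ] t 8.2167 F [ 0.02 -0.61 -0.44] op 0.357
 turn z units -0.005
 shift units after turn [ 0.095 -0.188  0.115]
 shift units now [ 0.093 -0.188  0.115]
[ 251.47884048 -139.04444146]
[257.53129546 185.79577327]
[254.77950224  76.37187425]
[257.97843631 233.4898149 ]
```

View pics/w3b.png

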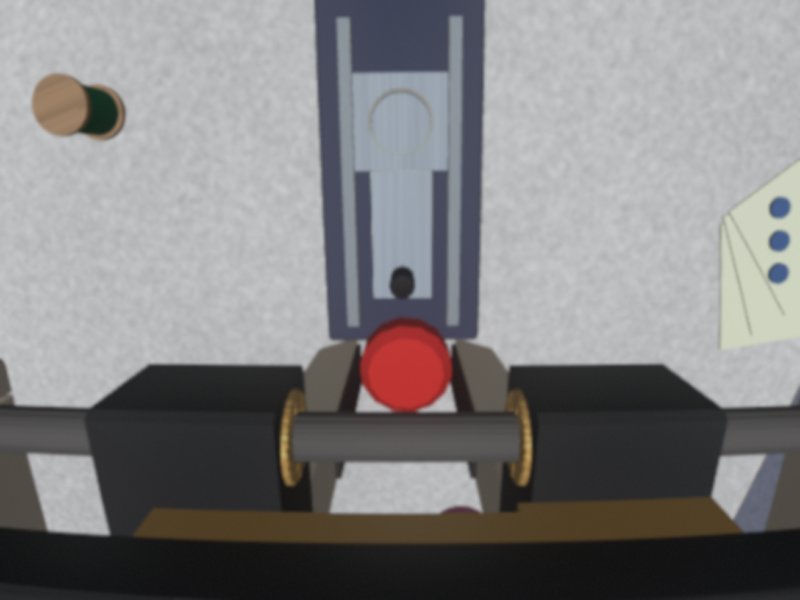

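The wrist view (800 px scale) shows the pocket ring at (401,122), peg at (402,282), held button at (405,365) and guides about x 344–353 and 453–456. I'll measure these precisely.

Run:
```python
from h import *
import json
c=json.load(open('w3.json')); im=cv2.imread('pics/w3.png')
g=cv2.cvtColor(cv2.resize(im,None,fx=4,fy=4,interpolation=cv2.INTER_CUBIC),cv2.COLOR_BGR2GRAY)
f=lambda u:(u+.5)/4-.5
# pocket circle
x0,y0=232*4,53*4; roi=cv2.GaussianBlur(g[y0:104*4,x0:282*4],(0,0),3)
C=cv2.HoughCircles(roi,cv2.HOUGH_GRADIENT,2,50,param1=40,param2=20,minRadius=65,maxRadius=100)
for u,v,r in C[0][:3]:
    p=(f(u+x0),f(v+y0)); print('pocket',np.round(p,2),r/4,onz(c,p,.0275).round(4))
b=im.astype(int)
# base edges: dark blue-grey vs counter, per row
L=[];Rr=[]
for y in range(10,205,5):
    d=(b[y].max(1)<125); xs=np.where(d[195:325])[0]+195
    L.append(onz(c,(xs.min()-.5,y),.014)[:2]);Rr.append(onz(c,(xs.max()+.5,y),.014)[:2])
for A in(L,Rr):
    A=np.array(A,np.float32); vx,vy,px,py=cv2.fitLine(A,cv2.DIST_HUBER,0,.001,.001).ravel(); 
    print('edge ang',np.degrees(np.arctan2(vy,vx))%180,'x-at-offset',np.array([px,py]))
M=[]
mid=(np.array(L)+np.array(Rr))/2; vx,vy,px,py=cv2.fitLine(mid.astype(np.float32),cv2.DIST_HUBER,0,.001,.001).ravel()
print('centreline',np.degrees(np.arctan2(vy,vx))%180,px,py,'width',np.linalg.norm(np.array(L)-np.array(Rr),axis=1).mean())
# peg top
h=im.max(2); ys,xs=np.where(h[165:195,245:270]<60); print('peg',xs.min()+245,xs.max()+245,ys.min()+165,ys.max()+165, onz(c,((xs.min()+xs.max())/2+245,ys.min()+165+7),.06))
for p,s in redblob(im,300): print('held',p,s)
n=np.array([-vy,vx]);
for q in((.557,.19),(.610,-.010)): print('off centreline',n@(np.array(q)-[px,py]))
```

```text
Traceback (most recent call last):
TypeError: 'NoneType' object is not subscriptable
```

```bash
cat > m.py <<'E'
from h import *
import json
def pocket(im,c,box,z=.0275):
    x0,y0,x1,y1=box
    g=cv2.cvtColor(im,cv2.COLOR_BGR2GRAY)[y0:y1,x0:x1].astype(np.float32)
    d=cv2.GaussianBlur(g,(0,0),6)-g
    ys,xs=np.where(d>4)
    P=np.array([onz(c,(x+x0,y+y0),z)[:2] for x,y in zip(xs,ys)])
    ctr=np.median(P,0)
    for _ in range(20):
        r=np.linalg.norm(P-ctr,axis=1); k=abs(r-.0195)<.004
        A=np.c_[2*P[k],np.ones(k.sum())]; s=np.linalg.lstsq(A,(P[k]**2).sum(1),rcond=None)[0]; ctr=s[:2]
    print('pocket',ctr.round(4),'r',np.sqrt(s[2]+ctr@ctr).round(4),k.sum(),len(P)); return ctr
def base(im,c,rows):
    b=im.astype(int);L=[];R=[]
    for y in rows:
        xs=np.where(b[y,195:325].max(1)<125)[0]+195
        L.append(onz(c,(xs.min()-.5,y),.014)[:2]);R.append(onz(c,(xs.max()+.5,y),.014)[:2])
    L,R=np.array(L),np.array(R)
    vx,vy,px,py=cv2.fitLine(((L+R)/2).astype(np.float32),cv2.DIST_HUBER,0,.001,.001).ravel()
    print('centreline',(np.degrees(np.arctan2(vy,vx))%180).round(2),px,py,'width',np.median(np.linalg.norm(L-R,axis=1)).round(4))
    return np.array([px,py]),np.array([vx,vy])
E
python3 - <<'E'
from m import *
c=json.load(open('w3.json')); im=cv2.imread('pics/w3.png')
ctr=pocket(im,c,(234,52,280,104)); o,v=base(im,c,range(15,200,5)); n=np.array([-v[1],v[0]])
for q in(ctr,(.557,.19),(.610,-.010)): print('off centreline',n@(np.array(q)-o))
h=im.max(2); ys,xs=np.where(h[165:195,245:270]<60); print('peg',xs.min()+245,xs.max()+245,ys.min()+165,ys.max()+165, onz(c,((xs.min()+xs.max())/2+245,ys.min()+165+7),.06))
for p,s in redblob(im,300): print('held',p,s,onz(c,p,get_obs()['ee_pos'][2]+.0035))
E
```

```text
pocket [0.5834 0.0889] r 0.0193 247 248
centreline 104.73 0.5904884 0.062510826 width 0.1082
off centreline -9.995813520724074e-05
off centreline 1.9851739347229734e-05
off centreline 0.0004381985020043346
peg 251 263 172 190 [ 0.60789216 -0.0036583   0.06      ]
held [259.4 233.6] [ 230  205   60   59 2609] [ 0.61156535 -0.00909957  0.18193258]
```

Run:
```python
from m import *
c=json.load(open('w3.json')); T=np.array([.6112,-.0113,.1784])
a=np.linspace(0,6.283,73)[:-1]; tx=np.array([-.2,.0]); 
ux=np.array([np.cos(np.radians(104.05)),np.sin(np.radians(104.05))])
for e in(0,.002,.004):
  P=[proj(c,[*(T[:2]+e*ux+r*np.array([np.cos(t),np.sin(t)])),T[2]+z]) for t in a for r,z in((.017,-.0075),(.017,.005),(.0135,.0085))]
  P=np.array(P); hull=cv2.convexHull(P.astype(np.float32)); m=cv2.moments(hull); print(e,P.min(0),P.max(0),m['m10']/m['m00'],m['m01']/m['m00'],m['m00'])
delta([.5834,.0889,.07],104.7)
```

```text
0 [228.01838919 203.07183352] [287.68209616 264.90524669] 257.8689348100977 234.28782709233553 2914.844666927005
0.002 [227.9266089 199.8351344] [287.77245308 261.80832609] 257.86885052735005 231.1209399559341 2927.991359202657
0.004 [227.83483431 196.58052361] [287.86285032 258.6908763 ] 257.8687960073709 227.93478916628942 2941.0174296023324
pos [ 0.6112 -0.0113  0.1784] yaw 104.05 z [-0.001 -0.    -1.   ] t 8.2167 F [ 0.02 -0.61 -0.44] op 0.357
 turn z units -0.0072
 shift units after turn [ 3.468 -0.045  3.614]
 shift units now [ 3.467 -0.084  3.614]
```

carry_out(
  increments=[
    {"dp":[0,0,0],"angular":[0,0,-0.007]},
    {"dp":[0.5,-0.01,0],"angular":[0,0,0]},
    {"dp":[0.5,-0.01,0],"angular":[0,0,0]},
    {"dp":[0.5,-0.01,0],"angular":[0,0,0]},
    {"dp":[0.5,-0.01,0],"angular":[0,0,0]},
    {"dp":[0.5,-0.01,0],"angular":[0,0,0]},
    {"dp":[0.5,0,0],"angular":[0,0,0]},
    {"dp":[0.45,0,0],"angular":[0,0,0]},
    {"dp":[0,0,0.4],"angular":[0,0,0]},
    {"dp":[0,0,0.6],"angular":[0,0,0]},
    {"dp":[0,0,0.6],"angular":[0,0,0]},
    {"dp":[0,0,0.6],"angular":[0,0,0]},
    {"dp":[0,0,0.6],"angular":[0,0,0]},
    {"dp":[0,0,0.6],"angular":[0,0,0]},
    {"dp":[0,0,0.4],"angular":[0,0,0]},
    {"dp":[0,0,0],"angular":[0,0,0]},
    {"dp":[0,0,0],"angular":[0,0,0]},
  ],
)

```text
t: 9.63
ee_pos: [0.5829, 0.0887, 0.0638]
ee_rot: [-1.918, -2.487, 0.002]
ft_force: [-0.1, 0.0, -0.9]
opening: 0.356
gripper_force: 10.0
```

Run:
```python
from m import *
delta([.5834,.0885,.031],104.7)
im=read_camera('side');cv2.imwrite('pics/s2.png',im)
cv2.imwrite('pics/s2c.png',cv2.resize(im[85:215,190:320],None,fx=4.5,fy=4.5,interpolation=cv2.INTER_CUBIC))
```

```text
pos [0.5829 0.0887 0.0638] yaw 104.73 z [-0.002 -0.    -1.   ] t 9.6333 F [-0.09  0.05 -0.95] op 0.356
 turn z units 0.0003
 shift units after turn [-0.011  0.016  1.093]
 shift units now [-0.011  0.016  1.093]
```

View pics/s2c.png

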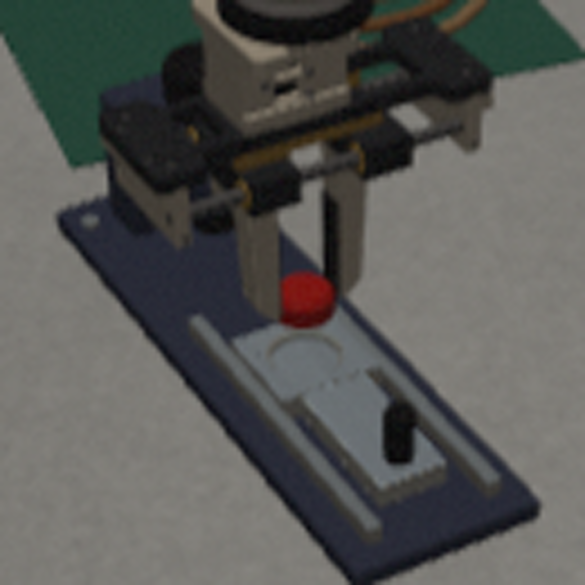

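The button hangs level above the pocket, clear of the head. Next I descend.

carry_out(
  increments=[
    {"dp":[0,0.01,0.2],"angular":[0,0,0]},
    {"dp":[0,0,0.2],"angular":[0,0,0]},
    {"dp":[0,0,0.2],"angular":[0,0,0]},
    {"dp":[0,0,0.15],"angular":[0,0,0]},
    {"dp":[0,0,0.1],"angular":[0,0,0]},
    {"dp":[0,0,0.1],"angular":[0,0,0]},
    {"dp":[0,0,0.08],"angular":[0,0,0]},
    {"dp":[0,0,0.04],"angular":[0,0,0]},
    {"dp":[0,0,0],"angular":[0,0,0]},
    {"dp":[0,0,0],"angular":[0,0,0]},
  ],
)

```text
t: 10.52
ee_pos: [0.584, 0.0889, 0.0327]
ee_rot: [1.918, 2.488, 0.0]
ft_force: [-0.4, 1.0, 0.4]
opening: 0.358
gripper_force: 10.0
```

carry_out(
  increments=[
    {"dp":[0,0,0.04],"angular":[0,0,0]},
    {"dp":[0,0,0],"angular":[0,0,0]},
    {"dp":[0,0,0],"angular":[0,0,0]},
  ],
)

```text
t: 10.77
ee_pos: [0.584, 0.0889, 0.0315]
ee_rot: [1.918, 2.488, 0.0]
ft_force: [0.1, -0.2, -0.5]
opening: 0.355
gripper_force: 10.0
```

carry_out(
  increments=[
    {"dp":[0,0,0],"angular":[0,0,0]},
    {"dp":[0,0,0],"angular":[0,0,0]},
    {"dp":[0,0,0],"angular":[0,0,0]},
    {"dp":[0,0,0],"angular":[0,0,0]},
    {"dp":[0,0,-0.2],"angular":[0,0,0]},
    {"dp":[0,0,-0.5],"angular":[0,0,0]},
    {"dp":[0,0,-0.8],"angular":[0,0,0]},
    {"dp":[0,0,-0.8],"angular":[0,0,0]},
    {"dp":[0,0,-0.8],"angular":[0,0,0]},
    {"dp":[-0.6,0,-0.8],"angular":[0,0,0]},
    {"dp":[-0.8,0,-0.5],"angular":[0,0,0]},
    {"dp":[-0.8,0,0],"angular":[0,0,0]},
    {"dp":[-0.8,0,0],"angular":[0,0,0]},
    {"dp":[-0.5,0,0],"angular":[0,0,0]},
    {"dp":[0,0,0],"angular":[0,0,0]},
    {"dp":[0,0,0],"angular":[0,0,0]},
  ],
  hand=0.5,
)

```text
t: 12.1
ee_pos: [0.6105, -0.013, 0.1633]
ee_rot: [-1.92, -2.486, -0.0]
ft_force: [1.0, 0.1, -0.8]
opening: 0.496
gripper_force: 0.0
```

Run:
```python
from m import *
delta([.61,-.012,.16],104.7)
c=calibration('wrist'); im=read_camera('wrist'); cv2.imwrite('pics/w4.png',im)
for p,s in redblob(im,200): print('red',p,s,onz(c,p,.0345))
h=im.max(2); ys,xs=np.where(h[150:230,240:275]<60); print('peg',xs.min()+240,xs.max()+240,ys.min()+150,ys.max()+150, onz(c,((xs.min()+xs.max())/2+240,ys.min()+150+7),.06))
cv2.imwrite('pics/w4b.png',cv2.resize(im[:250,130:390],None,fx=2.3,fy=2.3,interpolation=cv2.INTER_CUBIC))
```

```text
pos [ 0.6105 -0.013   0.1633] yaw 104.63 z [-0.001  0.001 -1.   ] t 12.1 F [ 0.97  0.14 -0.79] op 0.496
 turn z units -0.0008
 shift units after turn [ 0.037 -0.006  0.109]
 shift units now [ 0.037 -0.006  0.109]
red [259.6  72.1] [243  55  34  36 937] [0.58465007 0.08988727 0.0345    ]
peg 251 265 172 192 [ 0.60734089 -0.00263116  0.06      ]
```

View pics/w4b.png

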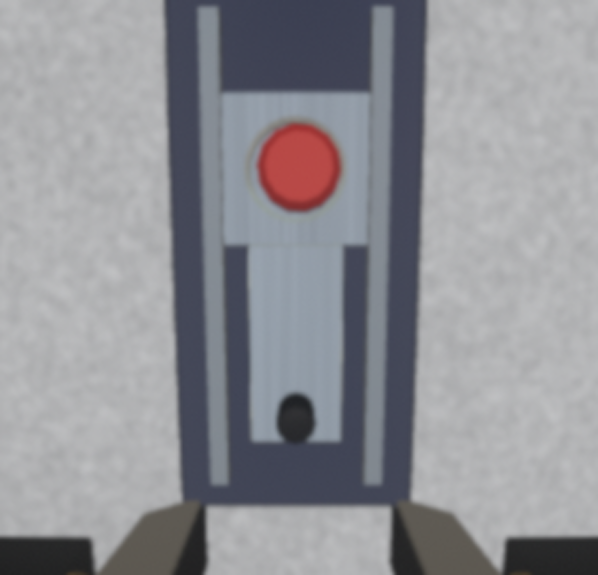

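Wrist view: the button at (299,167) sits inside the ring on the crop, about 1 mm right of ring centre. I'll verify its seating height with the other cameras.

Run:
```python
from m import *
a=np.linspace(0,6.283,37)[:-1]
for n in('side','scene','wrist'):
    c=calibration(n); im=read_camera(n)
    bl=[(p,s) for p,s in redblob(im,40)]
    for z0 in(.023,.028):
        P=np.array([proj(c,[.584+r*np.cos(t),.0889+r*np.sin(t),z0+z]) for t in a for r,z in((.017,0),(.017,.0125),(.0135,.016))])
        m=cv2.moments(cv2.convexHull(P.astype(np.float32))); q=np.array([m['m10'],m['m01']])/m['m00']
        print(n,z0,q.round(1),P.min(0).round(1),P.max(0).round(1),m['m00'],[ (p,s) for p,s in bl if np.linalg.norm(p-q)<12])
delta([.61,-.012,.16],104.7)
```

```text
side 0.023 [257.6 163. ] [250.6 156.5] [264.6 169.4] 152.115302940947 [(array([257.6, 161.7]), array([251, 157,  14,  11, 112], dtype=int32))]
side 0.028 [257.5 161.4] [250.5 154.8] [264.6 167.8] 152.79213361872826 [(array([257.6, 161.7]), array([251, 157,  14,  11, 112], dtype=int32))]
scene 0.023 [350.5 256.2] [342.2 248.6] [358.9 263.8] 204.39143866719678 [(array([350.3, 255.7]), array([343, 250,  15,  13, 155], dtype=int32))]
scene 0.028 [350.8 254.5] [342.5 246.8] [359.2 262.1] 205.40538956248201 [(array([350.3, 255.7]), array([343, 250,  15,  13, 155], dtype=int32))]
wrist 0.023 [258.7  74.7] [240.3  55.2] [277.2  94.4] 1134.6161210943537 [(array([259.7,  73.9]), array([243,  56,  34,  36, 934], dtype=int32))]
wrist 0.028 [258.7  74. ] [239.9  54.1] [277.5  94. ] 1175.7845018903608 [(array([259.7,  73.9]), array([243,  56,  34,  36, 934], dtype=int32))]
pos [ 0.6103 -0.0115  0.1632] yaw 104.79 z [-0.001  0.    -1.   ] t 12.3 F [ 0.39  0.37 -0.02] op 0.496
 turn z units 0.001
 shift units after turn [-0.013 -0.014  0.107]
 shift units now [-0.013 -0.014  0.107]
```

Seated: blob extents match the pocket floor height in all views, with the lower edge hidden. Now I grip the peg at about (0.609,-0.008).

carry_out(
  increments=[
    {"dp":[0.13,0.02,0.3],"angular":[0,0,0]},
    {"dp":[0,0,0.6],"angular":[0,0,0]},
    {"dp":[0,0,0.6],"angular":[0,0,0]},
    {"dp":[0,0,0.6],"angular":[0,0,0]},
    {"dp":[0,0,0.6],"angular":[0,0,0]},
    {"dp":[0,0,0.6],"angular":[0,0,0]},
    {"dp":[0,0,0.5],"angular":[0,0,0]},
    {"dp":[0,0,0.3],"angular":[0,0,0]},
    {"dp":[0,0,0.1],"angular":[0,0,0]},
    {"dp":[0,0,0],"angular":[0,0,0]},
  ],
)

```text
t: 13.13
ee_pos: [0.6094, -0.0082, 0.0363]
ee_rot: [-1.917, -2.487, 0.001]
ft_force: [0.7, 0.1, 0.2]
opening: 0.502
gripper_force: 0.0
```

carry_out(
  increments=[
    {"dp":[0,0,0],"angular":[0,0,0]},
    {"dp":[0,0,0],"angular":[0,0,0]},
    {"dp":[0,0,0],"angular":[0,0,0]},
    {"dp":[0,0,0],"angular":[0,0,0]},
    {"dp":[0,0,0],"angular":[0,0,0]},
    {"dp":[0,0,0],"angular":[0,0,0]},
    {"dp":[0,0,0],"angular":[0,0,0]},
    {"dp":[0,0,0],"angular":[0,0,0]},
  ],
  hand=0.05,
  newtons=15,
)

```text
t: 13.8
ee_pos: [0.6084, -0.0095, 0.0378]
ee_rot: [-1.917, -2.486, 0.005]
ft_force: [-11.0, -3.2, 9.7]
opening: 0.168
gripper_force: 15.0
```

carry_out(
  increments=[
    {"dp":[0,-0.03,-0.02],"angular":[0,0,0]},
    {"dp":[0.05,0,0],"angular":[0,0,0]},
    {"dp":[0.1,0,0],"angular":[0,0,0]},
    {"dp":[0.2,0,0],"angular":[0,0,0]},
    {"dp":[0.2,0,0],"angular":[0,0,0]},
    {"dp":[0.2,0,0],"angular":[0,0,0]},
    {"dp":[0.25,0,0],"angular":[0,0,0]},
    {"dp":[0.25,0,0],"angular":[0,0,0]},
    {"dp":[0.25,0,0],"angular":[0,0,0]},
    {"dp":[0.25,0,0],"angular":[0,0,0]},
    {"dp":[0.25,0,0],"angular":[0,0,0]},
    {"dp":[0.25,0,0],"angular":[0,0,0]},
    {"dp":[0.25,0,0],"angular":[0,0,0]},
    {"dp":[0.2,0,0],"angular":[0,0,0]},
    {"dp":[0.2,0,0],"angular":[0,0,0]},
    {"dp":[0.15,0,0],"angular":[0,0,0]},
    {"dp":[0.1,0,0],"angular":[0,0,0]},
    {"dp":[0.1,0,0],"angular":[0,0,0]},
    {"dp":[0,0,0],"angular":[0,0,0]},
    {"dp":[0,0,0],"angular":[0,0,0]},
  ],
)

```text
t: 15.47
ee_pos: [0.5835, 0.0855, 0.0379]
ee_rot: [-1.917, -2.487, 0.002]
ft_force: [-5.6, -0.9, 3.5]
opening: 0.167
gripper_force: 15.0
```

Run:
```python
from m import *
delta([.6084-.254*.1045,-.0085+.967*.1045,.038],104.7)
```

```text
pos [0.5835 0.0855 0.0379] yaw 104.74 z [-0.002 -0.    -1.   ] t 15.4667 F [-5.57 -0.95  3.5 ] op 0.167
 turn z units 0.0004
 shift units after turn [ 0.241  0.008 -0.002]
 shift units now [ 0.241  0.008 -0.002]
```

carry_out(
  increments=[
    {"dp":[0.08,0,0],"angular":[0,0,0]},
    {"dp":[0.08,0,0],"angular":[0,0,0]},
    {"dp":[0.04,0,0],"angular":[0,0,0]},
    {"dp":[0,0,0],"angular":[0,0,0]},
    {"dp":[0,0,0],"angular":[0,0,0]},
  ],
)

```text
t: 15.88
ee_pos: [0.5821, 0.091, 0.0379]
ee_rot: [-1.918, -2.487, 0.003]
ft_force: [-4.8, -1.6, 3.7]
opening: 0.164
gripper_force: 15.0
```

carry_out(
  increments=[
    {"dp":[0.06,0,0],"angular":[0,0,0]},
    {"dp":[0.04,0,0],"angular":[0,0,0]},
    {"dp":[0,0,0],"angular":[0,0,0]},
    {"dp":[0,0,0],"angular":[0,0,0]},
  ],
)

```text
t: 16.22
ee_pos: [0.582, 0.0914, 0.038]
ee_rot: [1.918, 2.486, -0.006]
ft_force: [-3.3, -12.1, 2.0]
opening: 0.167
gripper_force: 15.0
```

The force rose to 12 N, so the shuttle is against the hard stop. Release, rise, and close the fingers.

carry_out(
  increments=[
    {"dp":[0,0,0],"angular":[0,0,0]},
    {"dp":[0,0,0],"angular":[0,0,0]},
    {"dp":[0,0,0],"angular":[0,0,0]},
    {"dp":[0,0,0],"angular":[0,0,0]},
    {"dp":[0,0,-0.3],"angular":[0,0,0]},
    {"dp":[0,0,-0.7],"angular":[0,0,0]},
    {"dp":[0,0,-0.7],"angular":[0,0,0]},
    {"dp":[0,0,-0.7],"angular":[0,0,0]},
    {"dp":[0,0,-0.7],"angular":[0,0,0]},
    {"dp":[0,0,-0.7],"angular":[0,0,0]},
    {"dp":[0,0,-0.7],"angular":[0,0,0]},
    {"dp":[0,0,-0.6],"angular":[0,0,0]},
    {"dp":[0,0,-0.2],"angular":[0,0,0]},
    {"dp":[0,0,0],"angular":[0,0,0]},
  ],
  hand=0.45,
)

```text
t: 17.38
ee_pos: [0.5837, 0.0943, 0.1999]
ee_rot: [1.916, 2.485, 0.005]
ft_force: [0.2, -0.8, -0.3]
opening: 0.451
gripper_force: 0.0
```

carry_out(
  increments=[
    {"dp":[0,0,0],"angular":[0,0,0]},
    {"dp":[0,0,0],"angular":[0,0,0]},
    {"dp":[0,0,0],"angular":[0,0,0]},
    {"dp":[0,0,0],"angular":[0,0,0]},
    {"dp":[0,0,0],"angular":[0,0,0]},
    {"dp":[0,0,0],"angular":[0,0,0]},
    {"dp":[0,0,0],"angular":[0,0,0]},
    {"dp":[0,0,0],"angular":[0,0,0]},
  ],
  hand=0,
  newtons=20,
)

```text
t: 18.05
ee_pos: [0.5823, 0.094, 0.1969]
ee_rot: [-1.918, -2.488, 0.0]
ft_force: [-0.2, -0.3, -1.0]
opening: 0.005
gripper_force: 0.0
```

Run:
```python
from m import *
delta([.5568,.1892,.165],104.7)
im=read_camera('side');cv2.imwrite('pics/s3.png',im)
cv2.imwrite('pics/s3c.png',cv2.resize(im[85:215,190:320],None,fx=4.5,fy=4.5,interpolation=cv2.INTER_CUBIC))
c=calibration('wrist'); im=read_camera('wrist')
h=im.max(2); cv2.imwrite('pics/w5.png',im); print(proj(c,[.5568,.1892,.156]))
```

```text
pos [0.5823 0.094  0.1969] yaw 104.72 z [-0. -0. -1.] t 18.05 F [-0.22 -0.32 -1.02] op 0.005
 turn z units 0.0002
 shift units after turn [ 3.285 -0.016  1.065]
 shift units now [ 3.285 -0.015  1.065]
[257.40909177  65.72445903]
```

View pics/s3c.png

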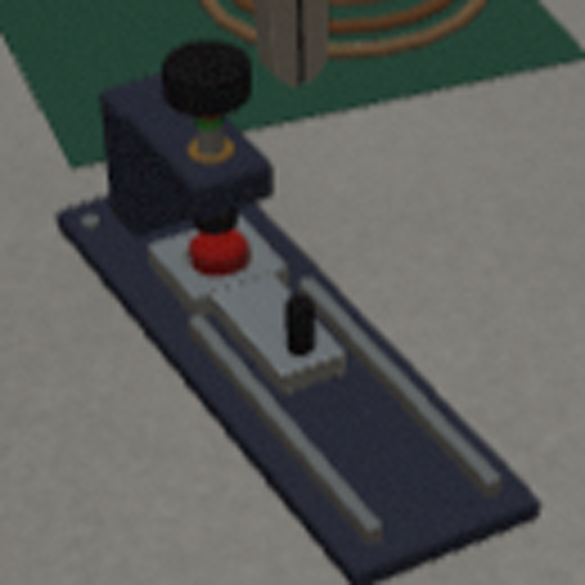

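The shuttle is home with the button seated under the foot, and the ram is up. Next I move over the knob and approach its top.

carry_out(
  increments=[
    {"dp":[0.3,0,0],"angular":[0,0,0]},
    {"dp":[0.5,0,0],"angular":[0,0,0]},
    {"dp":[0.5,0,0],"angular":[0,0,0]},
    {"dp":[0.5,0,0],"angular":[0,0,0]},
    {"dp":[0.5,0,0],"angular":[0,0,0]},
    {"dp":[0.5,0,0],"angular":[0,0,0]},
    {"dp":[0.4,0,0],"angular":[0,0,0]},
    {"dp":[0.08,0,0],"angular":[0,0,0]},
    {"dp":[0,0,0.4],"angular":[0,0,0]},
    {"dp":[0,0,0.4],"angular":[0,0,0]},
    {"dp":[0,0,0.3],"angular":[0,0,0]},
    {"dp":[0,0,0],"angular":[0,0,0]},
    {"dp":[0,0,0],"angular":[0,0,0]},
  ],
)

```text
t: 19.23
ee_pos: [0.5564, 0.1883, 0.1622]
ee_rot: [-1.918, -2.485, 0.004]
ft_force: [0.3, 0.4, 0.9]
opening: 0.005
gripper_force: 0.0
```

Run:
```python
from m import *
delta([.5568,.1892,.136],104.7)
```

```text
pos [0.5564 0.1883 0.1622] yaw 104.67 z [-0.003 -0.001 -1.   ] t 19.2333 F [0.33 0.38 0.94] op 0.005
 turn z units -0.0003
 shift units after turn [0.027 0.023 0.875]
 shift units now [0.027 0.023 0.875]
```

carry_out(
  increments=[
    {"dp":[0.02,0.02,0.1],"angular":[0,0,0]},
    {"dp":[0,0,0.1],"angular":[0,0,0]},
    {"dp":[0,0,0.1],"angular":[0,0,0]},
    {"dp":[0,0,0.1],"angular":[0,0,0]},
    {"dp":[0,0,0.1],"angular":[0,0,0]},
    {"dp":[0,0,0.1],"angular":[0,0,0]},
    {"dp":[0,0,0.1],"angular":[0,0,0]},
    {"dp":[0,0,0.05],"angular":[0,0,0]},
    {"dp":[0,0,0],"angular":[0,0,0]},
    {"dp":[0,0,0],"angular":[0,0,0]},
    {"dp":[0,0,0],"angular":[0,0,0]},
  ],
)

```text
t: 20.15
ee_pos: [0.5583, 0.1899, 0.1424]
ee_rot: [1.918, 2.487, 0.001]
ft_force: [-0.4, -1.5, 6.7]
opening: 0.008
gripper_force: 3.5
```

Run:
```python
from m import *
for _ in range(4): delta([.5568,.1892,.136]); im=read_camera('side')
cv2.imwrite('pics/s4.png',im)
```

```text
pos [0.5583 0.1899 0.1424] yaw 104.72 z [ 0.001  0.    -1.   ] t 20.15 F [-0.41 -1.54  6.68] op 0.008
 shift units now [-0.01  -0.053  0.215]
pos [0.5582 0.1899 0.1424] yaw 104.72 z [ 0.001  0.    -1.   ] t 20.2 F [-1.06 -1.9   6.67] op 0.003
 shift units now [-0.01  -0.052  0.214]
pos [0.5582 0.1899 0.1424] yaw 104.72 z [ 0.001  0.    -1.   ] t 20.25 F [-1.22 -1.91  7.45] op 0.006
 shift units now [-0.01  -0.053  0.215]
pos [0.5583 0.1899 0.1425] yaw 104.72 z [ 0.001  0.    -1.   ] t 20.3 F [-0.85 -1.29  7.02] op 0.006
 shift units now [-0.01  -0.053  0.216]
```

carry_out(
  increments=[
    {"dp":[0,0,0.06],"angular":[0,0,0]},
    {"dp":[0,0,0.06],"angular":[0,0,0]},
    {"dp":[0,0,0.05],"angular":[0,0,0]},
    {"dp":[0,0,0.04],"angular":[0,0,0]},
    {"dp":[0,0,0],"angular":[0,0,0]},
    {"dp":[0,0,0],"angular":[0,0,0]},
    {"dp":[0,0,0],"angular":[0,0,0]},
    {"dp":[0,0,0],"angular":[0,0,0]},
  ],
)

```text
t: 21.02
ee_pos: [0.5583, 0.1899, 0.1369]
ee_rot: [1.918, 2.487, 0.002]
ft_force: [-3.2, -3.0, 11.0]
opening: 0.001
gripper_force: 5.8
```

Run:
```python
from m import *
for _ in range(3): delta([.5568,.1892,.136]); im=read_camera('side'); 
sc=read_camera('scene')
a=cv2.resize(im[85:150,205:270],None,fx=6,fy=6,interpolation=cv2.INTER_CUBIC)
b=cv2.resize(sc[195:260,380:445],None,fx=6,fy=6,interpolation=cv2.INTER_CUBIC)
cv2.imwrite('pics/press.png',np.hstack([a,b]))
```

```text
pos [0.5583 0.1899 0.1369] yaw 104.73 z [ 0.002  0.    -1.   ] t 21.0167 F [-3.16 -3.01 11.03] op 0.001
 shift units now [-0.01  -0.055  0.029]
pos [0.5583 0.1899 0.1369] yaw 104.73 z [ 0.002  0.    -1.   ] t 21.0667 F [-3.94 -2.67 11.71] op 0.008
 shift units now [-0.01  -0.055  0.029]
pos [0.5583 0.1899 0.1368] yaw 104.73 z [ 0.002  0.    -1.   ] t 21.1167 F [-2.49 -1.83 10.45] op 0.007
 shift units now [-0.01  -0.054  0.028]
```

View pics/press.png

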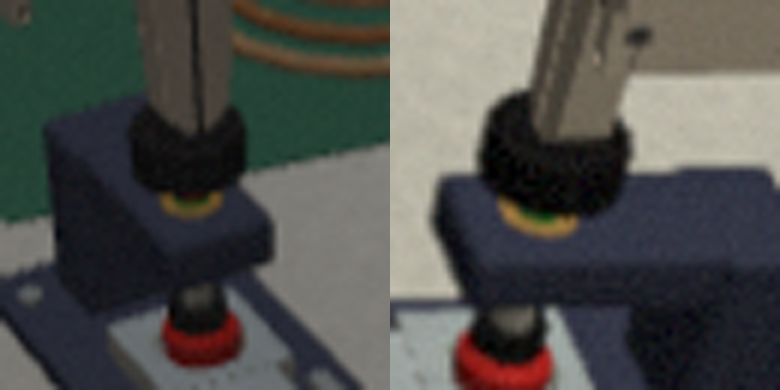

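The green band shows at the collar and the foot presses the button. ee z gives about 19 mm of travel, so I push slightly further and hand in.

carry_out(
  increments=[
    {"dp":[0,0,0.03],"angular":[0,0,0]},
    {"dp":[0,0,0],"angular":[0,0,0]},
    {"dp":[0,0,0],"angular":[0,0,0]},
    {"dp":[0,0,0],"angular":[0,0,0]},
    {"dp":[0,0,0],"angular":[0,0,0]},
    {"dp":[0,0,0],"angular":[0,0,0]},
  ],
)

```text
t: 21.72
ee_pos: [0.5583, 0.1899, 0.1361]
ee_rot: [1.918, 2.487, 0.002]
ft_force: [-3.5, -2.5, 11.5]
opening: 0.002
gripper_force: 6.1
```

Run:
```python
from m import *
delta([.5568,.1892,.136])
z=get_obs()['ee_pos'][2]
if .1345<z<.1375: print(sign_off())
```

```text
pos [0.5583 0.1899 0.1361] yaw 104.73 z [ 0.002  0.    -1.   ] t 21.7167 F [-3.46 -2.46 11.54] op 0.002
 shift units now [-0.009 -0.054  0.002]
the job is handed in; nothing more can be done
None
```

I handed the job in at 21.7 s with the red button seated, the shuttle against its home stop and the knob held about 20 mm down at 11.5 N; `sign_off` gave no verdict, so the judged result is not known.

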